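# Collapse the telescopic drying arm

### The arm

A 6-joint arm with a two-finger parallel gripper is mounted at the origin on a cart in front of the work surface, level with it; the furniture and walls round the work are solid. World frame = base frame: x ahead of the robot, y to its left, z up, the work surface at z = 0. Lengths are in mm, angles in rad, forces in N, time in s.
With the tool pointing down it reaches from about 350 to 925 mm from the base axis. Payload 6.4 kg.
Tool frame: the origin (TCP) lies at the very end of the fingers, on their centre line; the grasp point (between the pads) lies grip_point_offset behind it (grip_point_offset is the distance from the TCP to the grasp point, in mm); z points along the fingers, y is the direction in which the jaws open and shut (so a half turn about z gives the same grasp; the last joint's range is limited). The gripper opens to 94 mm and grips with 3 to 60 N. Pads are 16 mm wide; open, the fingers measure 119 mm over their backs; the gripper's body (75 mm by 177 mm) begins 78 mm behind the grasp point.
Start: joints at [1.069, 0.245, 1.558, -0, 1.339, -0.174], TCP at [209.272, 615.402, 205.455] pointing down, gripper open.
Joint ranges: [-3.13, 3.13], [-1.02, 2.26], [0.13, 2.54], [-0.95, 4.09], [0.21, 2.88], [-2.74, 2.74]. Speed limits (rad/s): [2.57, 2.57, 3.14, 3.14, 3.14, 3.14].

### API

Orientations are given as a 3x3 rotation matrix whose columns are the frame's x, y, z axes.
In Python, from workcell import read_state, get_image, camera_info, finish_job, grip_point_offset gives the robot as it stands. The module is installed in compiled form; this text tells all that it offers.
- The arm moves only by the shell command python3 -m inch 'ROWS' [FORCE]. ROWS is JSON, a list of rows, each an object of numbers: "grip": the opening, from 0 (shut) to 1 (fully open); "tx", "ty", "tz": the shift along the world's x, y, z as a fraction of full scale; "ax", "ay", "az": the turn, a rotation vector about the world's x, y, z as a fraction of full scale. A call has 1 to 8 rows; each row is the pose to reach, as a shift and turn from the pose commanded when the call began, turning the shorter way round; what a row does not reach only later rows make up. Full scale, the value 1, is 0.25 m for a shift and 180 degrees for a turn. A row lasts 1/10 s, in which the tool goes at most 50 mm and 8.59 degrees, less where a joint would pass 70% of its speed; a pose out of reach is approached as far as the arm can. A call with a number of a shift or a turn outside -1 to 1 is refused whole. A call with a gripper value outside its range is refused whole. The fingers move at their own pace and stop on an object; FORCE is the grip in N (left out, the last holds). Time passes only in rows, so rows that repeat a pose let the fingers close. It gives the time, the measured TCP pose, the force and the opening at its end, in the units of the state.
- read_state(): the state, without advancing time (a new reading comes with each control period).
- get_image(name): name is "scene" or "top" or "wrist"; returns (picture, depth): 480x640x3 uint8, red, green, blue; 480x640 float32, mm along the optical axis (not along the pixel's ray), 0 where there is no reading.
- camera_info(name): a dict with "intrinsics" (3x3 intrinsics, pixels), "dist" ([k1, k2, p1, p2, k3] as OpenCV has them; the pictures are not rectified), "rvec" (rotation vector, rad) and "tvec" (3), from world to camera coordinates, as OpenCV has them. Camera axes: x right, y down, z forward; pixel columns grow to the right and rows downward; lengths in mm; the calibration is good to about 2 mm. A picture is of the moment at which its call begins: read the wrist's pose just before it. camera_info takes no time and is no camera call; for the wrist camera it gives the pose at the moment of the call.
- finish_job(): hands the job in, once; it reports no verdict.
The state is a dict: "time": time; "joint_pos": joint angles; "dq": joint speeds; "joint_torque": joint torques, N m; "ee_pos": TCP position; "tcp_rot": TCP orientation; "contact_force": force on the tool from outside, world axes, zero at the start; "wrist_torque": the same for the moment, N m; "finger_gap": finger opening in mm.
Only numpy, scipy, OpenCV 4.12 (cv2) and the standard library are available. Lean on these libraries where they do the work, as an engineer would, in place of code of your own. Each camera call takes 0.05 s, during which the arm holds its last target.

### The job

Put the telescopic drying arm away: push the thin innermost tube fully home into the middle tube first, while the middle tube is still locked. Then unlock the middle tube by unscrewing the T-handle on top a full turn anticlockwise, as far as its stop or nearly, and push the middle tube fully home into the fixed sleeve. Finish with both tubes fully home, and leave the other things on the table where they are.

Things in the scene. Friction and masses are not known exactly. Their poses are not given: they have to be found in the camera images.
- tee_bar (a point): Centre of the cross-bar of the T-handle lock screw that stands on top of the fixed sleeve. The bar is a 12 mm round steel bar, 105 mm over its black ball ends (17 mm balls, centred 44 mm from the middle), level, about 108 mm above the table (it climbs 1 mm per radian when unscrewed); point x runs along the bar, z up. A 10 mm stem goes down from the bar's middle to a 28 mm boss whose top is 74 mm above the table. Turning takes about 0.1 N m; it stays where it is left.
- tee (a joint): Angle of the T-handle, rad: about 0 to 0.6 at the start (screwed in, its tip in a hole of the middle tube, which is locked), growing as it is turned anticlockwise seen from above (unscrewed). The tip is clear of the middle tube beyond about 5.0; the stop is at 6.28, one full turn.
- stand: The fixed drying arm: grey base plate 85 x 185 mm, bolted down, carrying a horizontal aluminium outer sleeve, 48 mm thick and 185 mm long, axis 42 mm above the table. Origin on the table under the T-handle's axis; its y axis points along the sleeve towards the end from which the tubes stand out, z up. The sleeve's mouth (black bush, 51 mm across) is at y = +95 mm, its closed end at y = -96 mm.
- inner_cap (a point): Centre of the outer end face of the black cap (40 mm across, 14 mm thick) on the innermost tube (26 mm thick, aluminium); axes as the stand's: y points outwards along the tube. 42 mm above the table. 236 mm from the T-handle's axis when fully out, 121 mm when both tubes are home.
- inner (a joint): How far the innermost tube has been pushed into the middle one, m: 0 to 0.02 at the start, 0.055 fully home (cap against the collar). It slides with about 2.5 N of drag and stays where it is left.
- middle_collar (a point): Centre of the outer face of the dark steel collar (50 mm across, 12 mm thick) at the outer end of the middle tube (38 mm thick); axes as the stand's. 42 mm above the table.
- middle (a joint): How far the middle tube has been pushed into the sleeve, m: 0 at the start (locked by the screw), 0.060 fully home (collar against the sleeve's mouth). Once unlocked it slides with about 4 N of drag, and can also be pushed through the innermost tube's cap once that is home.
- jigger_mid (a point): Bystander: upright double-cone steel measure, 44 mm across, 108 mm tall; point at its centre.
- bat_mid (a point): Bystander: short wooden shaping stick, 28 x 105 x 25 mm, lying; point at its centre.
- dough_mid (a point): Bystander: small pale lump of wrapped dough, 53 x 59 x 30 mm; point at its centre.

How it is judged (in metres and radians):
On the way, in this order (a step that is already met when the one before it is completed fails the run):
1. the innermost tube is fully home in the middle tube (within 2.5 mm) while the middle tube is still locked and out (value of joint inner above 0.0525 m and value of joint middle below 0.005 m and value of joint tee below 4.5 rad), for 0.2 s.
2. the T-handle is unscrewed most of a full turn (beyond 5.2 rad) with the middle tube still out (value of joint tee above 5.2 rad and value of joint middle below 0.03 m), for 0.1 s.
3. the middle tube is fully home too (within 2.5 mm) (value of joint inner above 0.0525 m and value of joint middle above 0.0575 m), for 0.2 s.
At the end, for the whole second after the job is handed in: Innermost tube within 2.5 mm of fully home in the middle tube, middle tube within 2.5 mm of fully home in the sleeve, T-handle still unscrewed (beyond 5.0 rad) (all of step 3 and value of joint tee above 5 rad); the robot touches nothing.
It fails at once if a bystander (steel measure, wooden stick, dough) is moved by more than 30 mm or the measure is knocked over (distance of any of jigger_mid, bat_mid, dough_mid from where it was at the start of the episode above 0.03 m or angle between jigger_mid's own z axis and vertical above 0.5 rad).
It also fails if it takes over 72 s, if anything falls off the work surface, if the arm or the gripper's body presses on something with over 40 N, if the wrist force passes 120 N, or if a joint passes its speed limit or range.

## Working session

There is one attempt and no reset: what is moved stays moved. The work goes in short steps, Python scripts to look and compute and a shell command to move; the robot and the scene stay as the last step left them, time stands still between calls to the robot, and variables do not carry over. Pictures are saved under pics/ and viewed, and the job is handed in when it is done.

```bash
mkdir -p pics; python3 - <<'E'
from workcell import *
import cv2
print(grip_point_offset)
s=read_state();print(s)
for n in("scene","top","wrist"):
    i,d=get_image(n);cv2.imwrite(f"pics/{n}0.png",i[:,:,::-1])
    print(n,camera_info(n))
E
```

```text
18.8
{'time': 0.0, 'joint_pos': array([ 1.06894320e+00,  2.45822367e-01,  1.55895278e+00,  8.17798402e-06,
        1.33871498e+00, -1.74094028e-01]), 'dq': array([-0.00145315, -0.00053428,  0.00076641,  0.00124139,  0.00016837,
       -0.00108712]), 'joint_torque': array([-1.31712659e-03, -4.15830195e+01, -3.14603519e+01,  6.83497405e-02,
        3.32292588e-02, -1.15882881e-04]), 'ee_pos': array([208.95368919, 614.8836458 , 204.37298122]), 'tcp_rot': array([[-9.46765353e-01,  3.21923160e-01, -9.19760941e-04],
       [ 3.21924298e-01,  9.46763958e-01, -1.65967624e-03],
       [ 3.36508287e-04, -1.86741736e-03, -9.99998200e-01]]), 'contact_force': array([ 0.14468339,  0.31563041, -0.25105762]), 'wrist_torque': array([-0.03269554, -0.0003572 , -0.00938805]), 'finger_gap': 93.5922421220682}
scene {'intrinsics': array([[503.98643851,   0.        , 321.40915655],
       [  0.        , 503.98643851, 235.19764036],
       [  0.        ,   0.        ,   1.        ]]), 'dist': array([-0.07350179,  0.        ,  0.        ,  0.        ,  0.        ]), 'rvec': array([ 0.98659423, -2.21045207,  1.29943938]), 'tvec': array([340.37515739, 287.19757103, 519.70603645])}
top {'intrinsics': array([[543.54271063,   0.        , 324.32025191],
       [  0.        , 543.54271063, 238.73302823],
       [  0.        ,   0.        ,   1.        ]]), 'dist': array([-0.13119123,  0.        ,  0.        ,  0.        ,  0.        ]), 'rvec': array([ 2.17464324, -2.154524  ,  0.17828911]), 'tvec': array([ -75.15471797,  546.3207295 , 1067.25418418])}
wrist {'intrinsics': array([[399.09024474,   0.        , 310.7886235 ],
       [  0.        , 399.09024474, 243.28390936],
       [  0.        ,   0.        ,   1.        ]]), 'dist': array([-0.01555228,  0.        ,  0.        ,  0.        ,  0.        ]), 'rvec': array([-2.35993269, -1.6917171 , -0.23572674]), 'tvec': array([-648.83567253,  -29.35206198,  393.16208269])}
```

View pics/scene0.png

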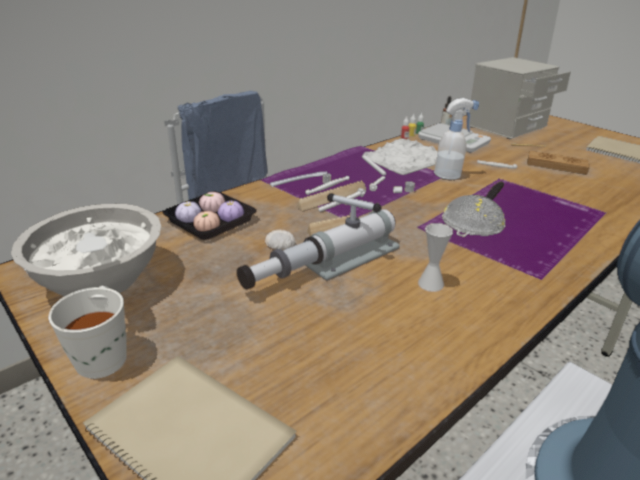

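View pics/top0.png

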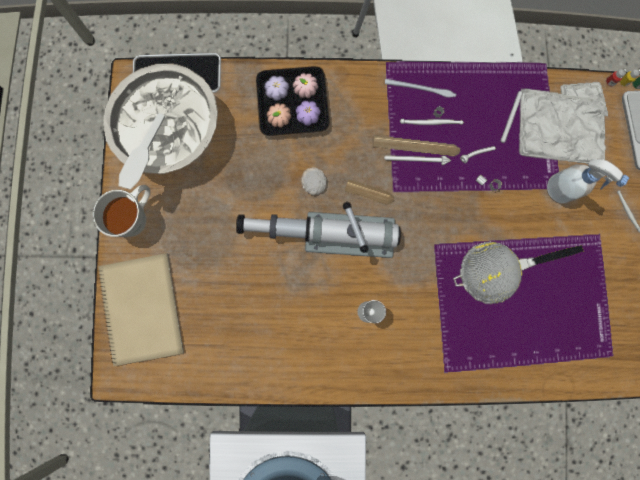

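View pics/wrist0.png

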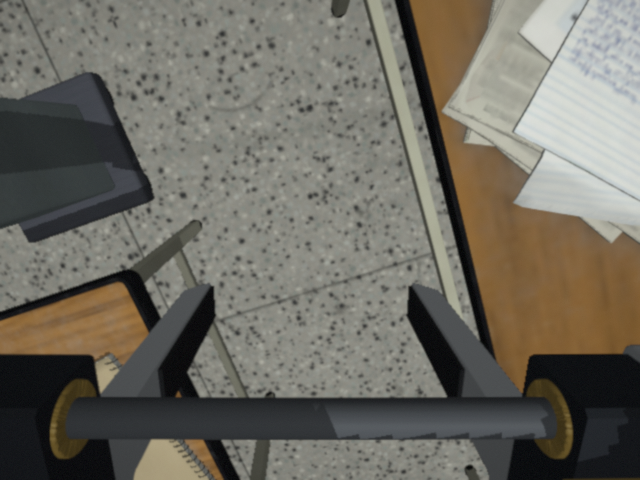

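```bash
cat > h.py <<'E'
import numpy as np, cv2
from workcell import *
def ray(ci,u,v):
    K=ci["intrinsics"];R=cv2.Rodrigues(ci["rvec"])[0]
    p=cv2.undistortPoints(np.array([[[u,v]]],float),K,ci["dist"])[0,0]
    d=R.T@np.array([p[0],p[1],1.]);o=-R.T@ci["tvec"]
    return o,d
def atz(ci,u,v,z):
    o,d=ray(ci,u,v);return o+d*(z-o[2])/d[2]
def atd(ci,u,v,dep):
    o,d=ray(ci,u,v);return o+d*dep
def proj(ci,P):
    return cv2.projectPoints(np.array(P,float).reshape(-1,1,3),ci["rvec"],ci["tvec"],ci["intrinsics"],ci["dist"])[0].reshape(-1,2)
E
python3 - <<'E'
import cv2
a=cv2.imread("pics/top0.png")[160:340,225:425];cv2.imwrite("pics/topc.png",cv2.resize(a,(800,720)[:2],interpolation=cv2.INTER_CUBIC)[:600])
a=cv2.imread("pics/scene0.png")[170:310,225:475];cv2.imwrite("pics/scenec.png",cv2.resize(a,(800,448),interpolation=cv2.INTER_CUBIC))
E
```

```text
(no output)
```

View pics/topc.png

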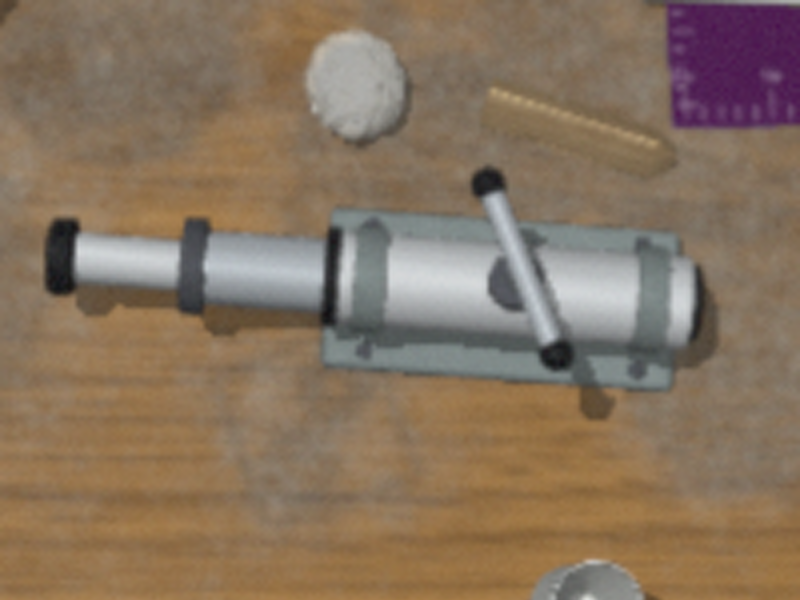

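View pics/scenec.png

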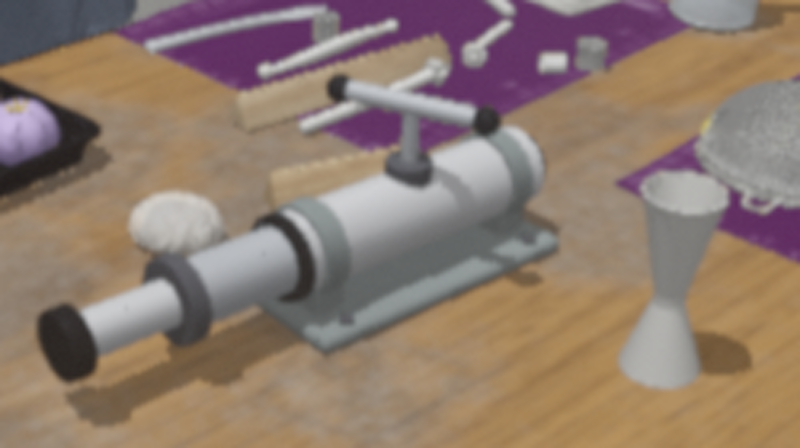

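```bash
python3 - <<'E'
from h import *
ci=camera_info("top");f=lambda u,v,z:atz(ci,225+u/4,160+v/4,z)[:2].round(1)
a,b=f(488,182,108),f(556,354,108);print("balls",a,b,"mid",(a+b)/2,np.linalg.norm(a-b))
print("cap top/bot edges",f(60,218,42),f(60,294,42),"capface",f(46,256,42),"capinner",f(77,256,42))
print("collar",f(180,264,42),f(195,218,42),f(193,313,42))
print("bush",f(326,276,42),f(333,228,42),f(333,325,42))
print("sleeve end",f(702,304,42))
print("dough",f(357,85,15),"bat",f(490,105,12),f(668,155,12),"jig",f(590,590,108))
ci=camera_info("scene");g=lambda u,v,z:atz(ci,225+u*250/800,170+v*140/448,z)[:2].round(1)
a,b=g(339,88,108),g(487,120,108);print("scene balls",a,b,(a+b)/2); print("capface",g(62,345,42),"jig base",g(660,365,0))
E
```

```text
balls [ 602.5 -111.3] [ 519.5 -143.8] mid [ 561.   -127.55] 89.13613184337764
cap top/bot edges [594.3 102.2] [555.2 101. ] capface [574.7 108.7] capinner [574.8  92.9]
collar [571.3  40.5] [595.1  33.4] [546.3  33.4]
bush [566.  -33.6] [590.8 -36.9] [541.  -37.5]
sleeve end [ 553.9 -225.5]
dough [672.3 -48.6] bat [ 663.2 -119.1] [ 637.6 -213.5] jig [ 407.9 -159.8]
scene balls [ 603.7 -112.2] [ 521.2 -146. ] [ 562.45 -129.1 ]
capface [575.9 102.3] jig base [ 400.3 -163.6]
```

```bash
python3 -m inch '[{"tx":0.74,"ty":-0.95,"az":-0.21,"grip":0},{"tx":0.74,"ty":-0.95,"az":-0.21,"grip":0},{"tx":0.74,"ty":-0.95,"az":-0.21,"grip":0},{"tx":0.74,"ty":-0.95,"az":-0.21,"grip":0},{"tx":0.74,"ty":-0.95,"az":-0.21,"grip":0},{"tx":0.74,"ty":-0.95,"az":-0.21,"grip":0},{"tx":0.74,"ty":-0.95,"az":-0.21,"grip":0},{"tx":0.74,"ty":-0.95,"az":-0.21,"grip":0}]'
```

```text
invalid input at $[0]: expected keys grip, tx, ty, tz, ax, ay, az
```

```bash
python3 -m inch '[{"tx":0.74,"ty":-0.95,"tz":0,"ax":0,"ay":0,"az":-0.21,"grip":0},{"tx":0.74,"ty":-0.95,"tz":0,"ax":0,"ay":0,"az":-0.21,"grip":0},{"tx":0.74,"ty":-0.95,"tz":0,"ax":0,"ay":0,"az":-0.21,"grip":0},{"tx":0.74,"ty":-0.95,"tz":0,"ax":0,"ay":0,"az":-0.21,"grip":0},{"tx":0.74,"ty":-0.95,"tz":0,"ax":0,"ay":0,"az":-0.21,"grip":0},{"tx":0.74,"ty":-0.95,"tz":0,"ax":0,"ay":0,"az":-0.21,"grip":0},{"tx":0.74,"ty":-0.95,"tz":0,"ax":0,"ay":0,"az":-0.21,"grip":0},{"tx":0.74,"ty":-0.95,"tz":0,"ax":0,"ay":0,"az":-0.21,"grip":0}]'
```

```text
time: 0.95
ee_pos: [394.6, 377.3, 205.3]
tcp_rot: [[-0.549, 0.836, -0.001], [0.836, 0.549, 0.0], [0.0, -0.0, -1.0]]
contact_force: [0.1, 0.3, 0.5]
finger_gap: 33.5
```

```bash
python3 -m inch '[{"tx":0.732,"ty":-0.925,"tz":0,"ax":0,"ay":0,"az":-0.205,"grip":0},{"tx":0.732,"ty":-0.925,"tz":0,"ax":0,"ay":0,"az":-0.205,"grip":0},{"tx":0.732,"ty":-0.925,"tz":0,"ax":0,"ay":0,"az":-0.205,"grip":0},{"tx":0.732,"ty":-0.925,"tz":0,"ax":0,"ay":0,"az":-0.205,"grip":0},{"tx":0.732,"ty":-0.925,"tz":0,"ax":0,"ay":0,"az":-0.205,"grip":0},{"tx":0.732,"ty":-0.925,"tz":0,"ax":0,"ay":0,"az":-0.205,"grip":0},{"tx":0.732,"ty":-0.925,"tz":0,"ax":0,"ay":0,"az":-0.205,"grip":0},{"tx":0.732,"ty":-0.925,"tz":0,"ax":0,"ay":0,"az":-0.205,"grip":0}]'
python3 - <<'E'
from h import *
ci=camera_info("wrist");i,d=get_image("wrist");cv2.imwrite("pics/w1.png",i[:,:,::-1])
print(proj(ci,[[561.7,-128.3,108],[576,106,42]]))
E
```

```text
time: 1.75
ee_pos: [577.0, 147.8, 204.9]
tcp_rot: [[0.06, 0.998, -0.001], [0.998, -0.06, 0.001], [0.0, -0.001, -1.0]]
contact_force: [-0.3, 0.1, -1.0]
finger_gap: 0.2
[[312.30182062 532.04563319]
 [312.83846884 267.99779878]]
```

View pics/w1.png

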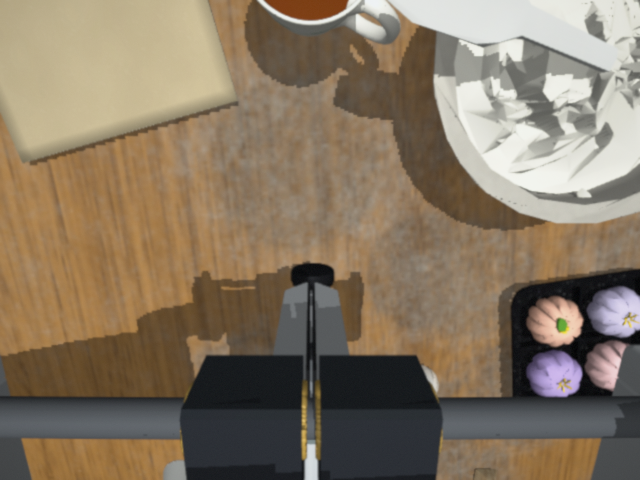

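```bash
python3 -m inch '[{"tx":0,"ty":0,"tz":-0.69,"ax":0,"ay":0,"az":0,"grip":0},{"tx":0,"ty":0,"tz":-0.69,"ax":0,"ay":0,"az":0,"grip":0},{"tx":0,"ty":0,"tz":-0.69,"ax":0,"ay":0,"az":0,"grip":0},{"tx":0,"ty":0,"tz":-0.69,"ax":0,"ay":0,"az":0,"grip":0},{"tx":0,"ty":0,"tz":-0.69,"ax":0,"ay":0,"az":0,"grip":0},{"tx":0,"ty":0,"tz":-0.69,"ax":0,"ay":0,"az":0,"grip":0}]'
python3 - <<'E'
from h import *
i,d=get_image("scene");cv2.imwrite("pics/s1.png",cv2.resize(i[150:330,200:440,::-1],(800,600)))
E
```

```text
time: 2.4
ee_pos: [577.1, 148.3, 33.8]
tcp_rot: [[0.058, 0.998, 0.001], [0.998, -0.058, 0.0], [0.0, 0.001, -1.0]]
contact_force: [0.6, 0.0, 0.5]
finger_gap: 0.3
```

View pics/s1.png

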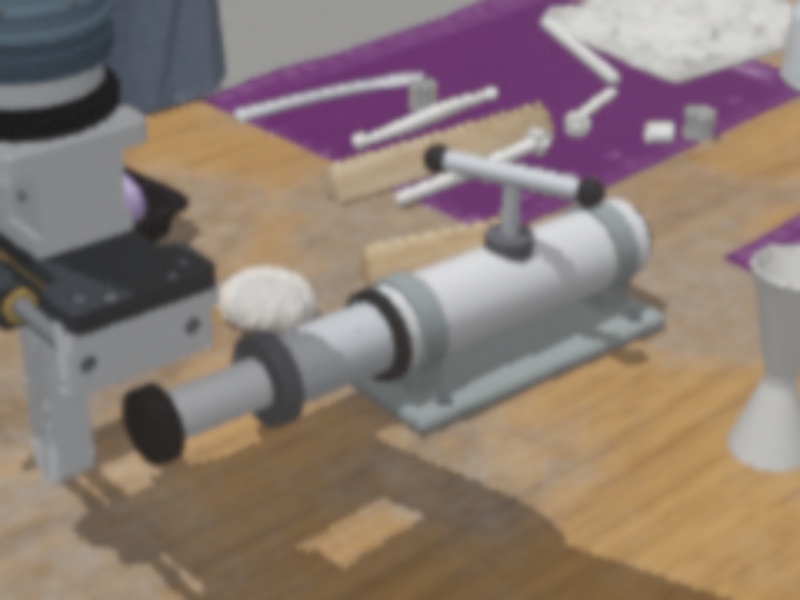

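```bash
python3 -m inch '[{"tx":-0.004,"ty":-0.06,"tz":0,"ax":0,"ay":0,"az":0,"grip":0},{"tx":-0.007,"ty":-0.11,"tz":0,"ax":0,"ay":0,"az":0,"grip":0},{"tx":-0.01,"ty":-0.16,"tz":0,"ax":0,"ay":0,"az":0,"grip":0},{"tx":-0.013,"ty":-0.2,"tz":0,"ax":0,"ay":0,"az":0,"grip":0},{"tx":-0.016,"ty":-0.24,"tz":0,"ax":0,"ay":0,"az":0,"grip":0},{"tx":-0.018,"ty":-0.27,"tz":0,"ax":0,"ay":0,"az":0,"grip":0},{"tx":-0.019,"ty":-0.3,"tz":0,"ax":0,"ay":0,"az":0,"grip":0},{"tx":-0.019,"ty":-0.3,"tz":0,"ax":0,"ay":0,"az":0,"grip":0}]'
```

```text
time: 3.25
ee_pos: [572.0, 70.4, 32.5]
tcp_rot: [[0.061, 0.998, -0.001], [0.998, -0.061, -0.001], [-0.001, -0.001, -1.0]]
contact_force: [-1.0, 1.0, -0.4]
finger_gap: 0.5
```

```bash
python3 -m inch '[{"tx":-0.001,"ty":-0.01,"tz":0,"ax":0,"ay":0,"az":0,"grip":0},{"tx":-0.001,"ty":-0.02,"tz":0,"ax":0,"ay":0,"az":0,"grip":0},{"tx":-0.001,"ty":-0.02,"tz":0,"ax":0,"ay":0,"az":0,"grip":0}]'
python3 - <<'E'
from h import *
i,d=get_image("scene");cv2.imwrite("pics/s2.png",cv2.resize(i[150:330,200:440,::-1],(800,600)))
E
```

```text
time: 3.55
ee_pos: [571.6, 66.6, 32.4]
tcp_rot: [[0.06, 0.998, -0.002], [0.998, -0.06, -0.0], [-0.0, -0.002, -1.0]]
contact_force: [-0.6, 1.2, -0.1]
finger_gap: 0.6
```

View pics/s2.png

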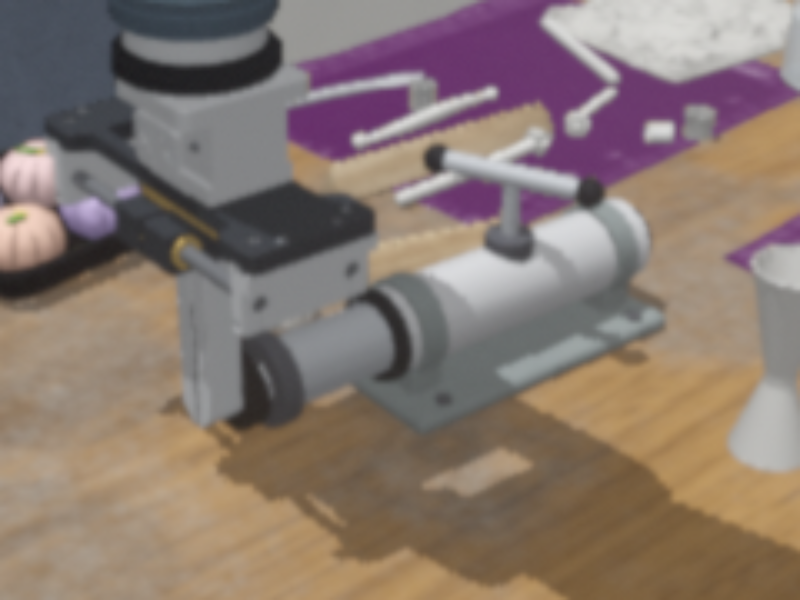

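```bash
python3 -m inch '[{"tx":-0.001,"ty":-0.012,"tz":0,"ax":0,"ay":0,"az":0,"grip":0},{"tx":-0.001,"ty":-0.012,"tz":0,"ax":0,"ay":0,"az":0,"grip":0}]'; python3 -m inch '[{"tx":-0.001,"ty":-0.012,"tz":0,"ax":0,"ay":0,"az":0,"grip":0},{"tx":-0.001,"ty":-0.012,"tz":0,"ax":0,"ay":0,"az":0,"grip":0}]'
```

```text
time: 3.8
ee_pos: [571.5, 63.6, 32.5]
tcp_rot: [[0.061, 0.998, -0.001], [0.998, -0.061, 0.0], [0.0, -0.001, -1.0]]
contact_force: [-0.7, 1.7, -1.3]
finger_gap: 0.3
time: 4.0
ee_pos: [571.4, 61.6, 32.6]
tcp_rot: [[0.061, 0.998, -0.001], [0.998, -0.061, 0.002], [0.002, -0.001, -1.0]]
contact_force: [0.2, 7.4, -1.6]
finger_gap: 0.6
```

```bash
python3 -m inch '[{"tx":0,"ty":-0.01,"tz":0,"ax":0,"ay":0,"az":0,"grip":0},{"tx":0,"ty":-0.01,"tz":0,"ax":0,"ay":0,"az":0,"grip":0},{"tx":0,"ty":-0.01,"tz":0,"ax":0,"ay":0,"az":0,"grip":0}]'; python3 - <<'E'
from h import *
i,d=get_image("scene");cv2.imwrite("pics/s3.png",cv2.resize(i[200:290,260:380,::-1],(800,600),interpolation=cv2.INTER_CUBIC))
E
```

```text
time: 4.3
ee_pos: [571.3, 61.3, 32.6]
tcp_rot: [[0.062, 0.998, -0.0], [0.998, -0.062, 0.006], [0.006, -0.001, -1.0]]
contact_force: [1.0, 14.4, -1.4]
finger_gap: 0.8
```

View pics/s3.png

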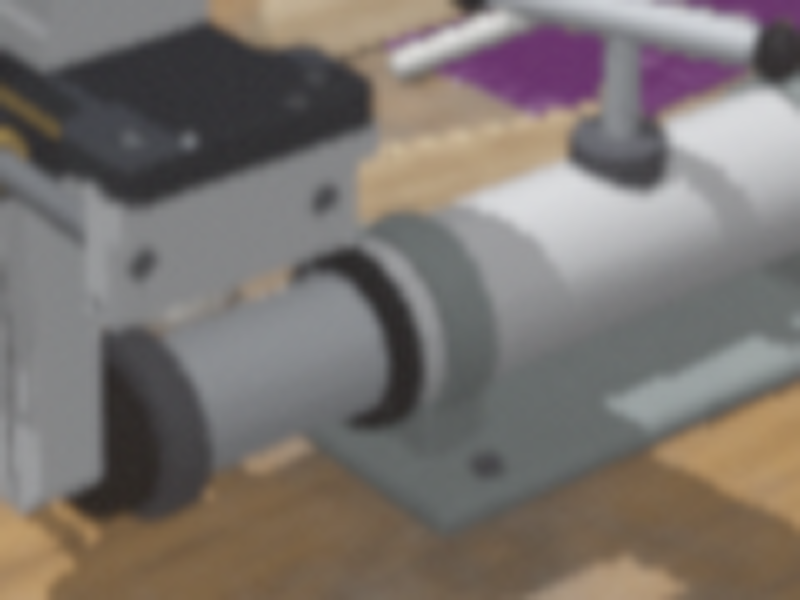

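```bash
python3 -m inch '[{"tx":0.005,"ty":0.08,"tz":0,"ax":0,"ay":0,"az":0,"grip":0},{"tx":0.005,"ty":0.09,"tz":0.1,"ax":0,"ay":0,"az":0,"grip":0},{"tx":0.005,"ty":0.09,"tz":0.3,"ax":0,"ay":0,"az":0,"grip":0},{"tx":0.005,"ty":0.09,"tz":0.5,"ax":0,"ay":0,"az":0,"grip":0},{"tx":0.005,"ty":0.09,"tz":0.64,"ax":0,"ay":0,"az":0,"grip":0},{"tx":0.005,"ty":0.09,"tz":0.64,"ax":0,"ay":0,"az":0,"grip":0}]'
python3 -m inch '[{"tx":-0.04,"ty":-0.2,"tz":0,"ax":0,"ay":0,"az":-0.36,"grip":0.5},{"tx":-0.04,"ty":-0.4,"tz":0,"ax":0,"ay":0,"az":-0.36,"grip":0.5},{"tx":-0.04,"ty":-0.6,"tz":0,"ax":0,"ay":0,"az":-0.36,"grip":0.5},{"tx":-0.04,"ty":-0.7,"tz":0,"ax":0,"ay":0,"az":-0.36,"grip":0.5},{"tx":-0.04,"ty":-0.7,"tz":0,"ax":0,"ay":0,"az":-0.36,"grip":0.5},{"tx":-0.04,"ty":-0.7,"tz":0,"ax":0,"ay":0,"az":-0.36,"grip":0.5},{"tx":-0.04,"ty":-0.7,"tz":0,"ax":0,"ay":0,"az":-0.36,"grip":0.5},{"tx":-0.04,"ty":-0.7,"tz":0,"ax":0,"ay":0,"az":-0.36,"grip":0.5}]'
python3 - <<'E'
from h import *
ci=camera_info("wrist");i,d=get_image("wrist");cv2.imwrite("pics/w2.png",i[:,:,::-1])
print(proj(ci,[[561.7,-128.3,108]]))
i,d=get_image("top");cv2.imwrite("pics/t2.png",i[:,:,::-1])
E
```

```text
time: 4.95
ee_pos: [577.2, 79.9, 200.4]
tcp_rot: [[0.061, 0.998, 0.013], [0.998, -0.061, -0.002], [-0.001, 0.013, -1.0]]
contact_force: [0.6, -0.7, -0.2]
finger_gap: 0.4
time: 5.75
ee_pos: [562.5, -95.0, 191.8]
tcp_rot: [[0.931, 0.365, -0.002], [0.365, -0.931, -0.001], [-0.002, -0.0, -1.0]]
contact_force: [-0.2, -1.0, -0.4]
finger_gap: 47.0
[[354.16481616 266.93466801]]
```

View pics/w2.png

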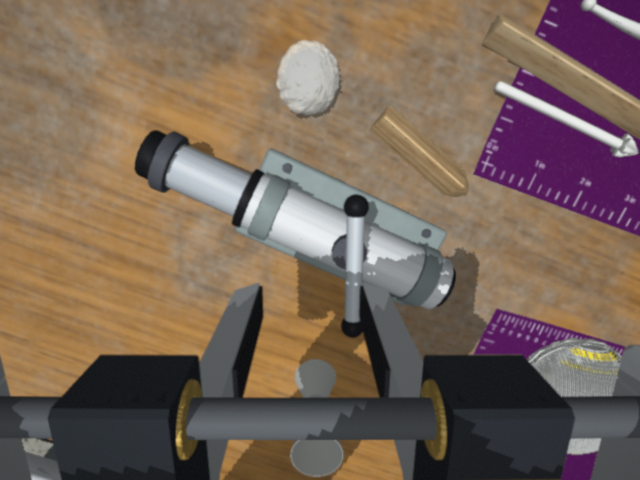

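```bash
python3 - <<'E'
from h import *
ci=camera_info("wrist");a=atz(ci,356,207,108.4);b=atz(ci,351,328,108.4);print(a,b,(a+b)/2,np.linalg.norm(a-b),np.degrees(np.arctan2(*(a-b)[[1,0]])))
print(read_state()["ee_pos"])
E
```

```text
[ 601.49646074 -112.17805873  108.4       ] [ 517.60575527 -144.7907518   108.4       ] [ 559.551108   -128.48440526  108.4       ] 90.00687869227517 21.243700399327274
[562.49124195 -94.80382767 191.87123003]
```

```bash
python3 -m inch '[{"tx":-0.007,"ty":-0.134,"tz":0,"ax":0,"ay":0,"az":0,"grip":0.5},{"tx":-0.007,"ty":-0.134,"tz":0,"ax":0,"ay":0,"az":0,"grip":0.5},{"tx":-0.007,"ty":-0.134,"tz":-0.15,"ax":0,"ay":0,"az":0,"grip":0.5},{"tx":-0.007,"ty":-0.134,"tz":-0.3,"ax":0,"ay":0,"az":0,"grip":0.5},{"tx":-0.007,"ty":-0.134,"tz":-0.4,"ax":0,"ay":0,"az":0,"grip":0.5},{"tx":-0.007,"ty":-0.134,"tz":-0.4,"ax":0,"ay":0,"az":0,"grip":0.5},{"tx":-0.007,"ty":-0.134,"tz":-0.4,"ax":0,"ay":0,"az":0,"grip":0.1},{"tx":-0.007,"ty":-0.134,"tz":-0.4,"ax":0,"ay":0,"az":0,"grip":0.1}]' 6
python3 -m inch '[{"tx":0,"ty":0,"tz":0,"ax":0,"ay":0,"az":0,"grip":0.1},{"tx":0,"ty":0,"tz":0,"ax":0,"ay":0,"az":0,"grip":0.1},{"tx":0,"ty":0,"tz":0,"ax":0,"ay":0,"az":0,"grip":0.1}]' 6
python3 - <<'E'
from h import *
i,d=get_image("wrist");cv2.imwrite("pics/w3.png",i[:,:,::-1])
E
```

```text
time: 6.65
ee_pos: [562.6, -128.3, 95.0]
tcp_rot: [[0.929, 0.371, 0.003], [0.371, -0.929, -0.001], [0.002, 0.002, -1.0]]
contact_force: [-0.2, -0.7, 0.3]
finger_gap: 34.5
time: 6.95
ee_pos: [561.7, -127.8, 93.8]
tcp_rot: [[0.929, 0.37, 0.001], [0.37, -0.929, 0.0], [0.001, 0.0, -1.0]]
contact_force: [0.2, 2.7, 4.6]
finger_gap: 11.9
```

View pics/w3.png

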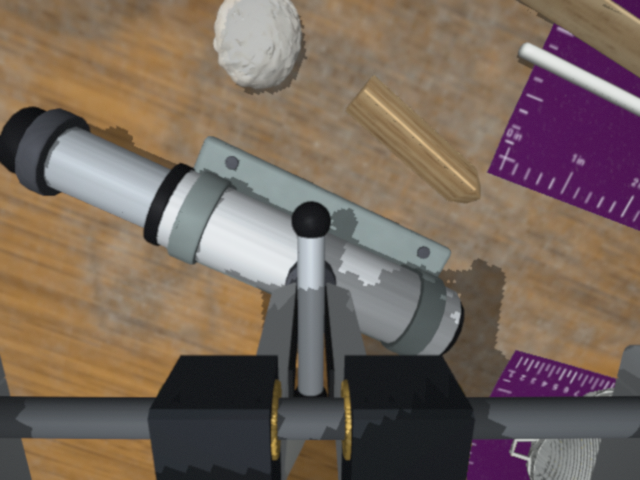

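```bash
python3 -m inch '[{"tx":0,"ty":0,"tz":0,"ax":0,"ay":0,"az":0.04,"grip":0.1},{"tx":0,"ty":0,"tz":0.001,"ax":0,"ay":0,"az":0.08,"grip":0.1},{"tx":0,"ty":0,"tz":0.001,"ax":0,"ay":0,"az":0.12,"grip":0.1},{"tx":0,"ty":0,"tz":0.002,"ax":0,"ay":0,"az":0.16,"grip":0.1},{"tx":0,"ty":0,"tz":0.003,"ax":0,"ay":0,"az":0.2,"grip":0.1},{"tx":0,"ty":0,"tz":0.003,"ax":0,"ay":0,"az":0.24,"grip":0.1},{"tx":0,"ty":0,"tz":0.004,"ax":0,"ay":0,"az":0.28,"grip":0.1},{"tx":0,"ty":0,"tz":0.004,"ax":0,"ay":0,"az":0.32,"grip":0.1}]'
python3 -c "
from h import *
s=read_state();print(s['joint_pos'],s['contact_force'],s['wrist_torque'])
i,d=get_image('wrist');cv2.imwrite('pics/w4.png',i[:,:,::-1])"
```

```text
time: 7.8
ee_pos: [561.3, -127.3, 94.7]
tcp_rot: [[0.18, 0.984, -0.0], [0.984, -0.18, 0.001], [0.001, -0.0, -1.0]]
contact_force: [-2.2, 1.9, 3.9]
finger_gap: 11.4
[-4.20386983e-01  1.99631770e-01  1.82787195e+00  9.25078504e-04
  1.11473440e+00 -2.39433982e-01] [-2.21759852  1.94963202  3.91337455] [ 0.42822192  0.49139164 -0.11069331]
```

View pics/w4.png

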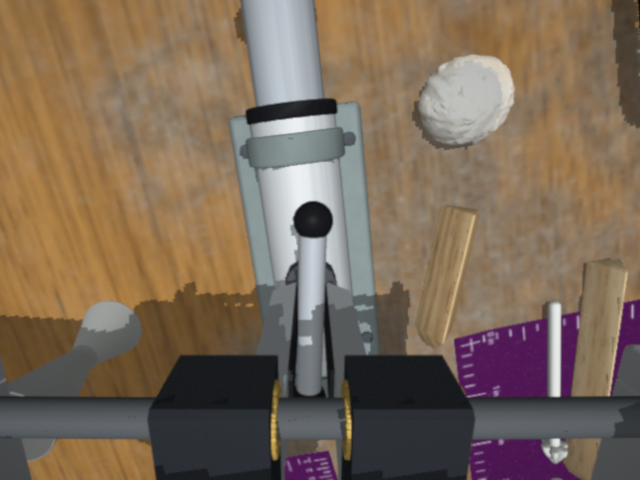

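```bash
python3 -m inch '[{"tx":0,"ty":0,"tz":0,"ax":0,"ay":0,"az":0.04,"grip":0.1},{"tx":0,"ty":0,"tz":0.001,"ax":0,"ay":0,"az":0.08,"grip":0.1},{"tx":0,"ty":0,"tz":0.001,"ax":0,"ay":0,"az":0.12,"grip":0.1},{"tx":0,"ty":0,"tz":0.002,"ax":0,"ay":0,"az":0.16,"grip":0.1},{"tx":0,"ty":0,"tz":0.003,"ax":0,"ay":0,"az":0.2,"grip":0.1},{"tx":0,"ty":0,"tz":0.003,"ax":0,"ay":0,"az":0.24,"grip":0.1},{"tx":0,"ty":0,"tz":0.004,"ax":0,"ay":0,"az":0.28,"grip":0.1},{"tx":0,"ty":0,"tz":0.004,"ax":0,"ay":0,"az":0.32,"grip":0.1}]'
python3 -m inch '[{"tx":0,"ty":0,"tz":0,"ax":0,"ay":0,"az":0.04,"grip":0.1},{"tx":0,"ty":0,"tz":0.001,"ax":0,"ay":0,"az":0.08,"grip":0.1},{"tx":0,"ty":0,"tz":0.001,"ax":0,"ay":0,"az":0.12,"grip":0.1},{"tx":0,"ty":0,"tz":0.002,"ax":0,"ay":0,"az":0.16,"grip":0.1},{"tx":0,"ty":0,"tz":0.003,"ax":0,"ay":0,"az":0.2,"grip":0.1},{"tx":0,"ty":0,"tz":0.003,"ax":0,"ay":0,"az":0.24,"grip":0.1},{"tx":0,"ty":0,"tz":0.004,"ax":0,"ay":0,"az":0.28,"grip":0.1},{"tx":0,"ty":0,"tz":0.004,"ax":0,"ay":0,"az":0.32,"grip":0.1}]'
```

```text
time: 8.65
ee_pos: [560.8, -127.5, 95.5]
tcp_rot: [[-0.732, 0.681, -0.001], [0.681, 0.732, 0.001], [0.002, -0.0, -1.0]]
contact_force: [-3.6, 1.1, 5.5]
finger_gap: 11.8
time: 9.45
ee_pos: [560.7, -128.0, 96.5]
tcp_rot: [[-0.967, -0.254, -0.002], [-0.254, 0.967, -0.0], [0.002, 0.0, -1.0]]
contact_force: [-4.3, -0.4, 6.5]
finger_gap: 11.5
```

```bash
python3 -m inch '[{"tx":0,"ty":0,"tz":0,"ax":0,"ay":0,"az":0,"grip":0.5},{"tx":0,"ty":0,"tz":0,"ax":0,"ay":0,"az":0,"grip":0.5},{"tx":0,"ty":0,"tz":0,"ax":0,"ay":0,"az":0,"grip":0.5},{"tx":0,"ty":0,"tz":0.1,"ax":0,"ay":0,"az":0,"grip":0.5},{"tx":0,"ty":0,"tz":0.2,"ax":0,"ay":0,"az":0,"grip":0.5},{"tx":0,"ty":0,"tz":0.2,"ax":0,"ay":0,"az":0,"grip":0.5}]'
python3 -m inch '[{"tx":0,"ty":0,"tz":0,"ax":0,"ay":0,"az":-0.36,"grip":0.5},{"tx":0,"ty":0,"tz":0,"ax":0,"ay":0,"az":-0.36,"grip":0.5},{"tx":0,"ty":0,"tz":0,"ax":0,"ay":0,"az":-0.36,"grip":0.5},{"tx":0,"ty":0,"tz":0,"ax":0,"ay":0,"az":-0.36,"grip":0.5},{"tx":0,"ty":0,"tz":0,"ax":0,"ay":0,"az":-0.36,"grip":0.5},{"tx":0,"ty":0,"tz":0,"ax":0,"ay":0,"az":-0.36,"grip":0.5},{"tx":0,"ty":0,"tz":0,"ax":0,"ay":0,"az":-0.36,"grip":0.5},{"tx":0,"ty":0,"tz":0,"ax":0,"ay":0,"az":-0.36,"grip":0.5}]'
python3 -m inch '[{"tx":0,"ty":0,"tz":0,"ax":0,"ay":0,"az":-0.36,"grip":0.5},{"tx":0,"ty":0,"tz":0,"ax":0,"ay":0,"az":-0.36,"grip":0.5},{"tx":0,"ty":0,"tz":0,"ax":0,"ay":0,"az":-0.36,"grip":0.5},{"tx":0,"ty":0,"tz":0,"ax":0,"ay":0,"az":-0.36,"grip":0.5},{"tx":0,"ty":0,"tz":0,"ax":0,"ay":0,"az":-0.36,"grip":0.5},{"tx":0,"ty":0,"tz":0,"ax":0,"ay":0,"az":-0.36,"grip":0.5},{"tx":0,"ty":0,"tz":0,"ax":0,"ay":0,"az":-0.36,"grip":0.5},{"tx":0,"ty":0,"tz":0,"ax":0,"ay":0,"az":-0.36,"grip":0.5}]'
python3 -m inch '[{"tx":0,"ty":0,"tz":0,"ax":0,"ay":0,"az":-0.28,"grip":0.5},{"tx":0,"ty":0,"tz":0,"ax":0,"ay":0,"az":-0.28,"grip":0.5},{"tx":0,"ty":0,"tz":0,"ax":0,"ay":0,"az":-0.28,"grip":0.5},{"tx":0,"ty":0,"tz":0,"ax":0,"ay":0,"az":-0.28,"grip":0.5},{"tx":0,"ty":0,"tz":0,"ax":0,"ay":0,"az":-0.28,"grip":0.5},{"tx":0,"ty":0,"tz":0,"ax":0,"ay":0,"az":-0.28,"grip":0.5},{"tx":0,"ty":0,"tz":0,"ax":0,"ay":0,"az":-0.28,"grip":0.5}]'
python3 -c "
from h import *
s=read_state();print(s['joint_pos'],s['contact_force'],s['wrist_torque'])
i,d=get_image('wrist');cv2.imwrite('pics/w5.png',i[:,:,::-1])"
```

```text
time: 10.05
ee_pos: [563.7, -128.9, 149.7]
tcp_rot: [[-0.968, -0.249, 0.007], [-0.249, 0.968, -0.003], [-0.006, -0.005, -1.0]]
contact_force: [0.8, 0.2, 0.2]
finger_gap: 46.8
time: 10.85
ee_pos: [560.7, -127.6, 144.5]
tcp_rot: [[-0.635, 0.773, -0.001], [0.773, 0.635, 0.001], [0.001, -0.001, -1.0]]
contact_force: [0.3, 1.2, -0.6]
finger_gap: 46.5
time: 11.65
ee_pos: [560.7, -127.6, 144.5]
tcp_rot: [[0.429, 0.903, -0.001], [0.903, -0.429, 0.001], [-0.0, -0.002, -1.0]]
contact_force: [-0.3, 0.1, -1.1]
finger_gap: 47.1
time: 12.35
ee_pos: [560.7, -127.6, 144.7]
tcp_rot: [[0.968, 0.25, -0.001], [0.25, -0.968, 0.001], [-0.001, -0.001, -1.0]]
contact_force: [0.4, 0.1, -0.0]
finger_gap: 46.8
[-4.20895299e-01  1.35327590e-01  1.80026085e+00 -2.97655734e-05
  1.20760922e+00  8.97237025e-01] [ 0.3776939   0.05108514 -0.04508632] [-0.04618815  0.15560416  0.01394132]
```

View pics/w5.png

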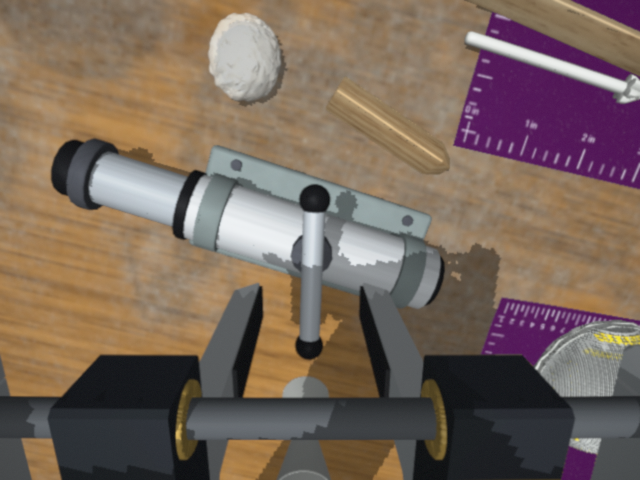

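```bash
python3 -m inch '[{"tx":0,"ty":0,"tz":-0.1,"ax":0,"ay":0,"az":0,"grip":0.5},{"tx":0,"ty":0,"tz":-0.19,"ax":0,"ay":0,"az":0,"grip":0.5},{"tx":0,"ty":0,"tz":-0.19,"ax":0,"ay":0,"az":0,"grip":0.5},{"tx":0,"ty":0,"tz":-0.19,"ax":0,"ay":0,"az":0,"grip":0.1},{"tx":0,"ty":0,"tz":-0.19,"ax":0,"ay":0,"az":0,"grip":0.1},{"tx":0,"ty":0,"tz":-0.19,"ax":0,"ay":0,"az":0,"grip":0.1},{"tx":0,"ty":0,"tz":-0.19,"ax":0,"ay":0,"az":0,"grip":0.1},{"tx":0,"ty":0,"tz":-0.19,"ax":0,"ay":0,"az":0,"grip":0.1}]' 6
python3 -m inch '[{"tx":0,"ty":0,"tz":0,"ax":0,"ay":0,"az":0.04,"grip":0.1},{"tx":0,"ty":0,"tz":0.001,"ax":0,"ay":0,"az":0.08,"grip":0.1},{"tx":0,"ty":0,"tz":0.001,"ax":0,"ay":0,"az":0.12,"grip":0.1},{"tx":0,"ty":0,"tz":0.002,"ax":0,"ay":0,"az":0.16,"grip":0.1},{"tx":0,"ty":0,"tz":0.003,"ax":0,"ay":0,"az":0.2,"grip":0.1},{"tx":0,"ty":0,"tz":0.003,"ax":0,"ay":0,"az":0.24,"grip":0.1},{"tx":0,"ty":0,"tz":0.004,"ax":0,"ay":0,"az":0.28,"grip":0.1},{"tx":0,"ty":0,"tz":0.004,"ax":0,"ay":0,"az":0.32,"grip":0.1}]'
python3 -m inch '[{"tx":0,"ty":0,"tz":0,"ax":0,"ay":0,"az":0.04,"grip":0.1},{"tx":0,"ty":0,"tz":0.001,"ax":0,"ay":0,"az":0.08,"grip":0.1},{"tx":0,"ty":0,"tz":0.001,"ax":0,"ay":0,"az":0.12,"grip":0.1},{"tx":0,"ty":0,"tz":0.002,"ax":0,"ay":0,"az":0.16,"grip":0.1},{"tx":0,"ty":0,"tz":0.003,"ax":0,"ay":0,"az":0.2,"grip":0.1},{"tx":0,"ty":0,"tz":0.003,"ax":0,"ay":0,"az":0.24,"grip":0.1},{"tx":0,"ty":0,"tz":0.004,"ax":0,"ay":0,"az":0.28,"grip":0.1},{"tx":0,"ty":0,"tz":0.004,"ax":0,"ay":0,"az":0.32,"grip":0.1}]'
python3 -m inch '[{"tx":0,"ty":0,"tz":0,"ax":0,"ay":0,"az":0.04,"grip":0.1},{"tx":0,"ty":0,"tz":0.001,"ax":0,"ay":0,"az":0.08,"grip":0.1},{"tx":0,"ty":0,"tz":0.001,"ax":0,"ay":0,"az":0.12,"grip":0.1},{"tx":0,"ty":0,"tz":0.002,"ax":0,"ay":0,"az":0.16,"grip":0.1},{"tx":0,"ty":0,"tz":0.003,"ax":0,"ay":0,"az":0.2,"grip":0.1},{"tx":0,"ty":0,"tz":0.003,"ax":0,"ay":0,"az":0.215,"grip":0.1},{"tx":0,"ty":0,"tz":0.003,"ax":0,"ay":0,"az":0.215,"grip":0.1}]'
python3 -c "
from h import *
s=read_state();print(s['joint_pos'],s['contact_force'],s['wrist_torque'])
i,d=get_image('wrist');cv2.imwrite('pics/w6.png',i[:,:,::-1])"
```

```text
time: 13.2
ee_pos: [561.6, -127.8, 99.1]
tcp_rot: [[0.968, 0.251, 0.001], [0.251, -0.968, 0.0], [0.001, 0.0, -1.0]]
contact_force: [-0.4, 1.0, 1.5]
finger_gap: 11.8
time: 14.0
ee_pos: [561.3, -127.4, 100.0]
tcp_rot: [[0.302, 0.953, -0.0], [0.953, -0.302, 0.001], [0.001, -0.0, -1.0]]
contact_force: [-2.3, 3.0, 2.7]
finger_gap: 11.7
time: 14.8
ee_pos: [560.8, -127.5, 101.0]
tcp_rot: [[-0.643, 0.766, -0.001], [0.766, 0.643, 0.001], [0.002, -0.001, -1.0]]
contact_force: [-3.8, 1.2, 4.9]
finger_gap: 12.0
time: 15.5
ee_pos: [560.7, -127.8, 101.6]
tcp_rot: [[-0.98, 0.201, -0.002], [0.201, 0.98, 0.0], [0.002, -0.0, -1.0]]
contact_force: [-4.5, 0.9, 4.4]
finger_gap: 11.8
[-4.20892406e-01  1.89743151e-01  1.82500610e+00 -4.81689958e-04
  1.12850017e+00 -1.78925872e+00] [-4.54038006  0.9055636   4.40647315] [ 0.13444957  0.84400666 -0.06357636]
```

View pics/w6.png

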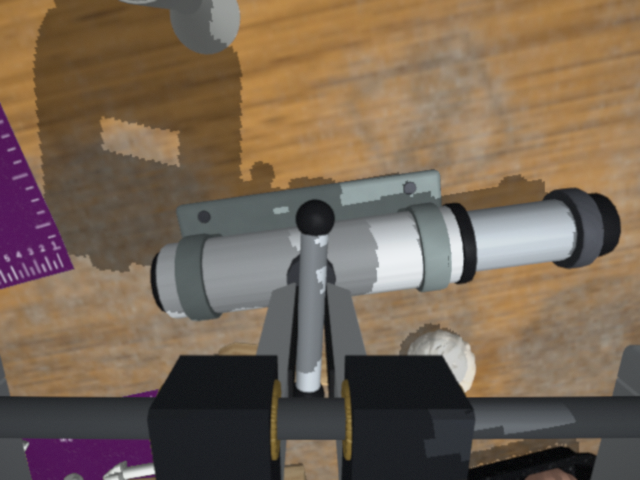

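```bash
python3 -m inch '[{"tx":0,"ty":0,"tz":0,"ax":0,"ay":0,"az":0,"grip":0.5},{"tx":0,"ty":0,"tz":0,"ax":0,"ay":0,"az":0,"grip":0.5},{"tx":0,"ty":0,"tz":0,"ax":0,"ay":0,"az":0,"grip":0.5},{"tx":0,"ty":0,"tz":0.1,"ax":0,"ay":0,"az":0,"grip":0.5},{"tx":0,"ty":0,"tz":0.2,"ax":0,"ay":0,"az":0,"grip":0.5},{"tx":0,"ty":0,"tz":0.4,"ax":0,"ay":0,"az":0,"grip":0.5},{"tx":0,"ty":0,"tz":0.4,"ax":0,"ay":0,"az":0,"grip":0.5}]'
python3 -m inch '[{"tx":0.056,"ty":0.2,"tz":0,"ax":0,"ay":0,"az":-0.36,"grip":0},{"tx":0.056,"ty":0.4,"tz":0,"ax":0,"ay":0,"az":-0.36,"grip":0},{"tx":0.056,"ty":0.6,"tz":0,"ax":0,"ay":0,"az":-0.36,"grip":0},{"tx":0.056,"ty":0.8,"tz":0,"ax":0,"ay":0,"az":-0.36,"grip":0},{"tx":0.056,"ty":0.9,"tz":0,"ax":0,"ay":0,"az":-0.36,"grip":0},{"tx":0.056,"ty":0.9,"tz":0,"ax":0,"ay":0,"az":-0.36,"grip":0},{"tx":0.056,"ty":0.9,"tz":0,"ax":0,"ay":0,"az":-0.36,"grip":0},{"tx":0.056,"ty":0.9,"tz":0,"ax":0,"ay":0,"az":-0.36,"grip":0}]'
python3 -c "
from h import *
i,d=get_image('top');cv2.imwrite('pics/t6.png',cv2.resize(i[160:340,225:425,::-1],(660,600)))"
```

```text
time: 16.25
ee_pos: [565.3, -129.5, 208.9]
tcp_rot: [[-0.98, 0.201, 0.013], [0.201, 0.98, -0.005], [-0.013, -0.003, -1.0]]
contact_force: [-0.1, 0.4, 0.6]
finger_gap: 47.4
time: 17.05
ee_pos: [575.2, 97.8, 200.5]
tcp_rot: [[-0.231, 0.973, -0.0], [0.973, 0.231, 0.0], [0.0, -0.0, -1.0]]
contact_force: [-0.7, 0.1, 0.1]
finger_gap: 0.6
```

View pics/t6.png

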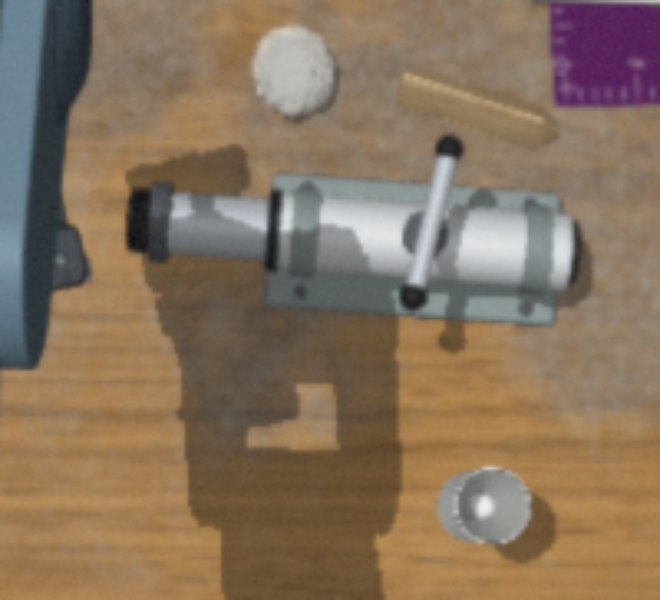

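```bash
python3 -m inch '[{"tx":0,"ty":0,"tz":-0.1,"ax":0,"ay":0,"az":-0.04,"grip":0},{"tx":0,"ty":0,"tz":-0.3,"ax":0,"ay":0,"az":-0.094,"grip":0},{"tx":0,"ty":0,"tz":-0.5,"ax":0,"ay":0,"az":-0.094,"grip":0},{"tx":0,"ty":0,"tz":-0.67,"ax":0,"ay":0,"az":-0.094,"grip":0},{"tx":0,"ty":0,"tz":-0.67,"ax":0,"ay":0,"az":-0.094,"grip":0},{"tx":0,"ty":0,"tz":-0.67,"ax":0,"ay":0,"az":-0.094,"grip":0}]'
python3 -m inch '[{"tx":-0.004,"ty":-0.06,"tz":0,"ax":0,"ay":0,"az":0,"grip":0},{"tx":-0.007,"ty":-0.11,"tz":0,"ax":0,"ay":0,"az":0,"grip":0},{"tx":-0.01,"ty":-0.15,"tz":0,"ax":0,"ay":0,"az":0,"grip":0},{"tx":-0.013,"ty":-0.19,"tz":0,"ax":0,"ay":0,"az":0,"grip":0},{"tx":-0.015,"ty":-0.23,"tz":0,"ax":0,"ay":0,"az":0,"grip":0},{"tx":-0.017,"ty":-0.26,"tz":0,"ax":0,"ay":0,"az":0,"grip":0},{"tx":-0.018,"ty":-0.29,"tz":0,"ax":0,"ay":0,"az":0,"grip":0},{"tx":-0.018,"ty":-0.29,"tz":0,"ax":0,"ay":0,"az":0,"grip":0}]'
```

```text
time: 17.7
ee_pos: [575.3, 97.1, 33.8]
tcp_rot: [[0.057, 0.998, -0.001], [0.998, -0.057, 0.0], [0.0, -0.001, -1.0]]
contact_force: [-0.3, -0.5, 0.8]
finger_gap: 0.8
time: 18.5
ee_pos: [570.3, 23.4, 33.4]
tcp_rot: [[0.058, 0.998, -0.001], [0.998, -0.058, -0.001], [-0.001, -0.001, -1.0]]
contact_force: [-0.0, 1.6, -0.3]
finger_gap: 0.3
```

```bash
python3 -m inch '[{"tx":-0.001,"ty":-0.02,"tz":0,"ax":0,"ay":0,"az":0,"grip":0},{"tx":-0.002,"ty":-0.04,"tz":0,"ax":0,"ay":0,"az":0,"grip":0},{"tx":-0.004,"ty":-0.06,"tz":0,"ax":0,"ay":0,"az":0,"grip":0},{"tx":-0.004,"ty":-0.07,"tz":0,"ax":0,"ay":0,"az":0,"grip":0},{"tx":-0.004,"ty":-0.07,"tz":0,"ax":0,"ay":0,"az":0,"grip":0}]'
python3 -m inch '[{"tx":-0.001,"ty":-0.012,"tz":0,"ax":0,"ay":0,"az":0,"grip":0},{"tx":-0.001,"ty":-0.012,"tz":0,"ax":0,"ay":0,"az":0,"grip":0}]'
```

```text
time: 19.0
ee_pos: [569.1, 6.7, 33.2]
tcp_rot: [[0.058, 0.998, -0.002], [0.998, -0.058, -0.0], [-0.001, -0.002, -1.0]]
contact_force: [-1.7, 2.9, 0.1]
finger_gap: 0.4
time: 19.2
ee_pos: [568.9, 4.0, 33.3]
tcp_rot: [[0.058, 0.998, -0.001], [0.998, -0.058, -0.0], [-0.0, -0.001, -1.0]]
contact_force: [-0.5, 1.8, -1.1]
finger_gap: 0.4
```

```bash
python3 -m inch '[{"tx":-0.001,"ty":-0.012,"tz":0,"ax":0,"ay":0,"az":0,"grip":0},{"tx":-0.001,"ty":-0.012,"tz":0,"ax":0,"ay":0,"az":0,"grip":0}]'
python3 -m inch '[{"tx":0,"ty":-0.008,"tz":0,"ax":0,"ay":0,"az":0,"grip":0},{"tx":0,"ty":-0.008,"tz":0,"ax":0,"ay":0,"az":0,"grip":0},{"tx":0,"ty":-0.008,"tz":0,"ax":0,"ay":0,"az":0,"grip":0}]'
```

```text
time: 19.4
ee_pos: [568.8, 2.3, 33.3]
tcp_rot: [[0.058, 0.998, -0.001], [0.998, -0.058, 0.003], [0.003, -0.001, -1.0]]
contact_force: [-1.1, 8.6, -0.9]
finger_gap: 0.2
time: 19.7
ee_pos: [568.8, 2.2, 33.3]
tcp_rot: [[0.058, 0.998, -0.001], [0.998, -0.058, 0.006], [0.006, -0.001, -1.0]]
contact_force: [1.0, 14.3, 0.2]
finger_gap: 0.3
```

```bash
python3 -m inch '[{"tx":0,"ty":-0.01,"tz":0,"ax":0,"ay":0,"az":0,"grip":0},{"tx":0,"ty":-0.01,"tz":0,"ax":0,"ay":0,"az":0,"grip":0},{"tx":0,"ty":-0.01,"tz":0,"ax":0,"ay":0,"az":0,"grip":0}]'
python3 -m inch '[{"tx":0.005,"ty":0.1,"tz":0,"ax":0,"ay":0,"az":0,"grip":0},{"tx":0.01,"ty":0.2,"tz":0,"ax":0,"ay":0,"az":0,"grip":0},{"tx":0.01,"ty":0.3,"tz":0.2,"ax":0,"ay":0,"az":0,"grip":0},{"tx":0.01,"ty":0.5,"tz":0.4,"ax":0,"ay":0,"az":0,"grip":0},{"tx":0.01,"ty":0.6,"tz":0.6,"ax":0,"ay":0,"az":0,"grip":0},{"tx":0.01,"ty":0.6,"tz":0.7,"ax":0,"ay":0,"az":0,"grip":0},{"tx":0.01,"ty":0.6,"tz":0.7,"ax":0,"ay":0,"az":0,"grip":0}]'
python3 - <<'E'
from h import *
i,d=get_image("scene");cv2.imwrite("pics/s9.png",cv2.resize(i[170:310,290:477,::-1],(800,600),interpolation=cv2.INTER_CUBIC))
i,d=get_image("top");cv2.imwrite("pics/t9.png",cv2.resize(i[160:340,225:425,::-1],(660,600),interpolation=cv2.INTER_CUBIC))
E
```

```text
time: 20.0
ee_pos: [568.8, 2.1, 33.4]
tcp_rot: [[0.059, 0.998, -0.001], [0.998, -0.059, 0.01], [0.01, -0.001, -1.0]]
contact_force: [0.5, 24.2, 1.2]
finger_gap: 0.4
time: 20.7
ee_pos: [576.1, 147.8, 217.1]
tcp_rot: [[0.055, 0.998, 0.015], [0.998, -0.055, -0.001], [0.0, 0.015, -1.0]]
contact_force: [0.8, -0.7, 0.4]
finger_gap: 0.7
```

View pics/s9.png

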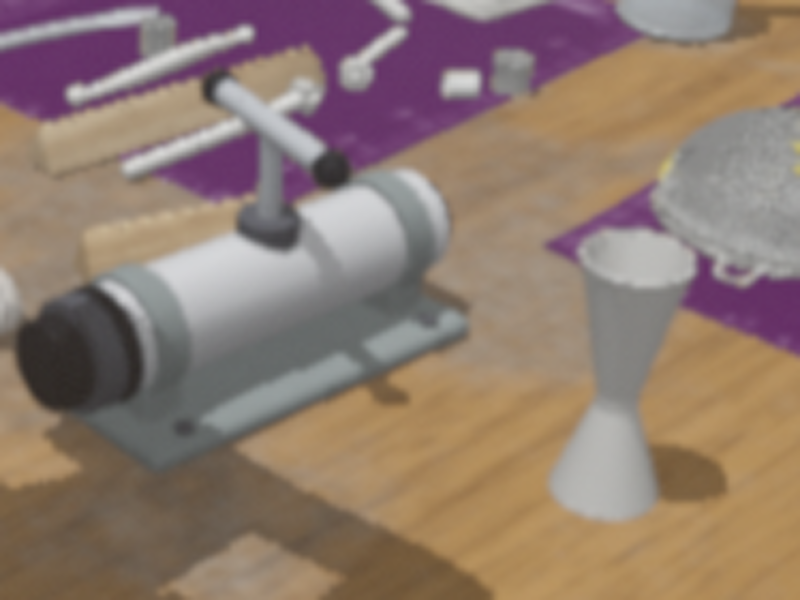

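View pics/t9.png

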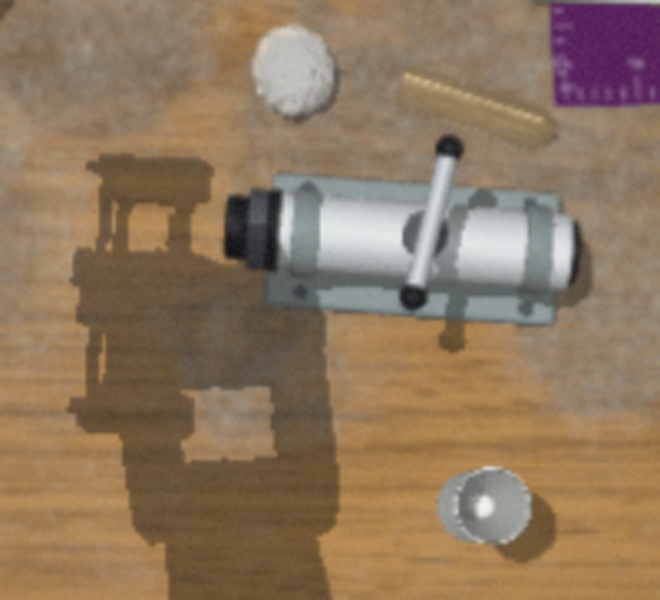

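Cap (about 232,230), collar (260,230) and bush sit stacked with no gap. The T-bar stands just short of a full turn, and the measure, stick and dough are where they were.

```bash
python3 - <<'E'
from h import *
ci=camera_info("top");f=lambda u,v,z:atz(ci,225+u*200/660,160+v*.3,z)[:2].round(1)
c=f(226,228,42);a,b=f(449,147,114),f(413,297,114);m=(a+b)/2
print(c,m,np.linalg.norm(c-m),np.degrees(np.arctan2(*(a-b)[::-1])))
print(finish_job())
E
```

```text
[566.9  -7.2] [ 560.9  -127.35] 120.29971945104444 -13.5081867190263
the job is handed in; nothing more can be done
None
```

The drying arm is put away: both tubes are fully home, and I handed the job in at about 21 s of the 72 s allowed.

1. **Inner tube:** I pushed it home with the middle tube still locked. The cap stopped against the collar at 14 N.
2. **T-handle:** I unscrewed it in two grips of about 174° and 154°. It finished about 8–10° short of its stop, which is about 6.1 rad.
3. **Middle tube:** I pushed it in through the cap until it stopped solid. At up to 24 N it moved only 0.1 mm more. I then backed the gripper clear.

**Last checks:**
- The final top picture puts the cap face 120.3 mm from the T-handle's axis, against 121 mm expected.
- Cap, collar and sleeve mouth showed no visible gaps.
- The measured push on the middle tube was 59.2 mm rather than 60 mm, which is within measurement error.
- The steel measure, stick and dough looked unmoved.
- The gripper was touching nothing.

No check failed.

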